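# Point out the gap in the vial rack and the vial that is missing from it

### The arm

A 6-joint arm with a two-finger parallel gripper is mounted at the origin on the work surface; the furniture and walls round the work are solid. World frame = base frame: x ahead of the robot, y to its left, z up, the work surface at z = 0. Lengths are in m, angles in rad, forces in N, time in s.
With the tool pointing down it reaches from about 0.35 to 0.925 m from the base axis. Payload 6.4 kg.
Tool frame: the origin (TCP) lies between the finger pads, 19 mm behind the fingertips; this is the grasp point; z points along the fingers, y is the line along which they close (so a half turn about z gives the same grasp; the last joint's range is limited). The gripper opens to 94 mm and grips with 3 to 60 N. Pads are 16 mm wide; open, the fingers measure 119 mm over their backs; the gripper's body (75 mm by 177 mm) begins 78 mm behind the grasp point.
Start: joints at [1.146, 0.245, 1.558, -0, 1.339, -0.174], TCP at [0.161, 0.63, 0.224] pointing down, gripper open.
Joint ranges: [-3.13, 3.13], [-1.02, 2.26], [0.13, 2.54], [-0.95, 4.09], [0.21, 2.88], [-2.74, 2.74]. Speed limits (rad/s): [2.57, 2.57, 3.14, 3.14, 3.14, 3.14].

### API

Orientations are given as a rotation vector (axis times angle).
In Python, from rig import telemetry, optics, job gives the robot as it stands.
- The arm moves only by the shell command python3 -m crank 'ROWS' [FORCE]. ROWS is JSON, a list of rows, each an object of numbers: "claw": the opening, from -1 (shut) to 1 (fully open); "x", "y", "z": the shift along the tool's x, y, z in m; "wx", "wy", "wz": the turn, a rotation vector about the tool's x, y, z in rad. A call has 1 to 8 rows; each row shifts and turns the commanded pose from where the row before left it, along the tool's axes as they then stand; what a row does not reach is not made up. A row lasts 1/12 s, in which the tool goes at most 41.7 mm and 7.16 degrees, less where a joint would pass 70% of its speed; a pose out of reach is approached as far as the arm can. A call with a gripper value outside its range is refused whole. The fingers move at their own pace and stop on an object; FORCE is the grip in N (left out, the last holds). Time passes only in rows, so rows that do not move let the fingers close. It gives the time, the measured TCP pose, the force, the opening and the grip force at its end, in the units of the state.
- telemetry.get_state(): the state, without advancing time (a new reading comes with each control period).
- optics.read_camera(name): name is "scene" or "top" or "wrist"; returns a dict with "image" (420x560x3 uint8, red, green, blue), "depth" (420x560 float32, m along the optical axis (not along the pixel's ray), 0 where there is no reading), "fx", "fy", "cx", "cy" (pixels), "k1" (the pictures are not rectified: a ray, as slopes to the right and down, at radius r is drawn at 1 + k1 r^2 times it, then the intrinsics apply), "position" and "orientation" of the camera in the world; the wrist camera has in their place "mount" (4x4, takes a point from camera to tool coordinates, whose origin is the TCP and whose axes are the flange's). Camera axes: x right, y down, z forward; pixel columns grow to the right and rows downward; lengths in m; the calibration is good to about 2 mm. A picture is of the moment at which its call begins: read the wrist's pose just before it.
- job.sign_off(): hands the job in; it is judged then, once.
The state is a dict: "time_s": time; "q": joint angles; "joint_vel": joint speeds; "tau": joint torques, N m; "tcp_pos": TCP position; "orientation": TCP orientation; "wrist_force": force on the tool from outside, world axes, zero at the start; "torque": the same for the moment, N m; "grip_width": finger opening in m; "gripper_force": force on a finger pad.
Only numpy, scipy, OpenCV 4.12 (cv2) and the standard library are available. Lean on these libraries where they do the work, as an engineer would, in place of code of your own. Each camera call takes 0.05 s, during which the arm holds its last target. There are 200 camera calls.

### The job

Report the stock fault to the pharmacist by pointing straight down with the gripper, its fingertips 2 to 4 cm above what you mean: first point at the middle of the rack's one empty hole and stay there for at least two seconds, then point at the top of the one vial that was left outside the rack, stay there for at least two seconds too, and finish still pointing at it. Touch nothing and leave everything standing where it is.

Things in the scene. Friction and masses are not known exactly. Their poses are not given: they have to be found in the camera images.
- rack: grey plastic vial rack, a block 100 (x) x 148 (y) x 35 (z) mm with a small grip ledge at each end (174 mm over the ledges), fixed to the table; six round holes of 30 mm, 29 mm deep, in two rows of three along y, 48 mm apart both ways (at x = -24 and +24 mm, y = -48, 0 and +48 mm). Origin at the centre of its underside, z up. Its place, turn and which hole is empty vary
- empty_mouth (a point): centre of the mouth of the one empty hole of the rack, level with the rack's top (35 mm above the table); the dark pad on the hole's floor shows. z up
- stray_top (a point): centre of the top of the stray vial's cap, 49 mm above the table; z up
- stray_vial: the missing vial: clear glass with a grey cap, 26 mm across and 49 mm tall, the only vial that stands outside the rack, upright on the table among small supplies to the right of the rack (towards -y). Origin at the centre of its underside, z up. Loose and easily tipped
- stamp: rubber stamp standing upright, wooden foot 18 x 50 mm, black knob, 52 mm tall; origin at the centre of its underside. Loose bystander
- dosing_cup: clear plastic dosing cup, 40 mm across, 36 mm tall, upright; origin at the centre of its underside. Loose bystander
- tape_roll: black roll of tape lying flat, 62 mm across, 19 mm tall; origin at the centre of its underside. Loose bystander
- label_roll: pale roll of labels lying flat, 70 mm across, 30 mm tall; origin at the centre of its underside. Loose bystander
- stock_bin: open blue stock bin, 214 (x) x 155 (y) x 159 (z) mm, the only tall thing on the table, standing fixed at the back left corner and never moved; origin at the centre of its underside. Pass clear of it or above it
- vial_1: clear glass vial with a grey cap, 26 mm across and 49 mm tall, standing upright in one of the rack's holes, its top 20 mm above the rack's top; origin at the centre of its underside, z up. Loose; leave it untouched
- vial_2: clear glass vial with a grey cap, 26 mm across and 49 mm tall, standing upright in one of the rack's holes, its top 20 mm above the rack's top; origin at the centre of its underside, z up. Loose; leave it untouched
- vial_3: clear glass vial with a grey cap, 26 mm across and 49 mm tall, standing upright in one of the rack's holes, its top 20 mm above the rack's top; origin at the centre of its underside, z up. Loose; leave it untouched
- vial_4: clear glass vial with a grey cap, 26 mm across and 49 mm tall, standing upright in one of the rack's holes, its top 20 mm above the rack's top; origin at the centre of its underside, z up. Loose; leave it untouched
- vial_5: clear glass vial with a grey cap, 26 mm across and 49 mm tall, standing upright in one of the rack's holes, its top 20 mm above the rack's top; origin at the centre of its underside, z up. Loose; leave it untouched

How it is judged:
By the outcome, as a careful person would: the job done as asked, in the order asked, and still so for the second after the job is handed in, with the robot touching nothing.
It also fails if it takes over 42 s, if anything falls off the work surface, if the arm or the gripper's body presses on something with over 40 N, if the wrist force passes 120 N, or if a joint passes its speed limit or range.

## Working session

There is one attempt and no reset: what is moved stays moved. The work goes in short steps, Python scripts to look and compute and a shell command to move; the robot and the scene stay as the last step left them, time stands still between calls to the robot, and variables do not carry over. Pictures are saved under pics/ and viewed, at most 10 in all, crops included, and the job is handed in when it is done.

```bash
mkdir -p pics
cat > h.py <<'E'
import numpy as np,cv2
from rig import telemetry,optics,job
from scipy.spatial.transform import Rotation as R
def rot(o):
    o=np.array(o,float)
    if o.shape==(3,3): return o
    return (R.from_rotvec(o) if o.size==3 else R.from_quat(o)).as_matrix()
def rays(c,px):
    K=np.array([[c['fx'],0,c['cx']],[0,c['fy'],c['cy']],[0,0,1.]])
    u=cv2.undistortPoints(np.array(px,float).reshape(-1,1,2),K,np.array([c['k1'],0,0,0.]))[:,0]
    return np.c_[u,np.ones(len(u))]
def onplane(c,px,z):
    d=rays(c,px)@rot(c['orientation']).T; p=np.array(c['position'])
    return p+d*((z-p[2])/d[:,2])[:,None]
def depthpt(c,px):
    d=rays(c,px); z=np.array([c['depth'][int(v),int(u)] for u,v in px])
    return np.array(c['position'])+(d*z[:,None])@rot(c['orientation']).T
E
python3 - <<'E'
from h import *
s=telemetry.get_state();print({k:np.round(s[k],3) for k in('tcp_pos','orientation','q','time_s','grip_width')})
for n in('top','scene'):
    c=optics.read_camera(n);cv2.imwrite(f'pics/{n}1.png',c['image'][:,:,::-1]);print(n,c['position'],c['orientation'],c['fx'],c['k1'])
E
```

```text
{'tcp_pos': array([0.161, 0.629, 0.223]), 'orientation': array([-3.930e-01, -3.116e+00,  3.000e-03]), 'q': array([ 1.146,  0.246,  1.559,  0.   ,  1.339, -0.174]), 'time_s': np.float64(0.0), 'grip_width': np.float64(0.093)}
top [0.4572684  0.02867859 1.26648106] [-2.1652611   2.18026274 -0.06884998] 471.1559497509491 -0.04815589507720072
scene [ 0.15571504 -0.82474195  0.75482213] [-2.15459238  0.50885424 -0.2402961 ] 501.5865678931986 -0.17397203233447342
```

View pics/top1.png

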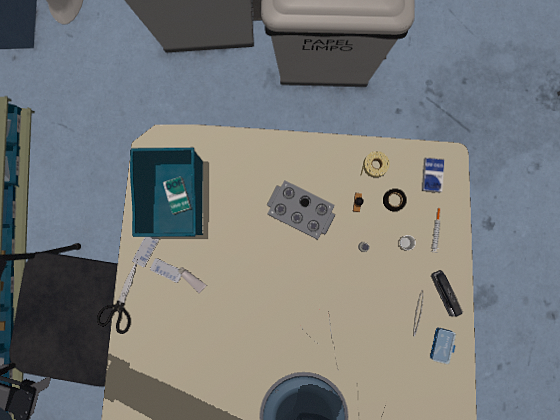

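View pics/scene1.png

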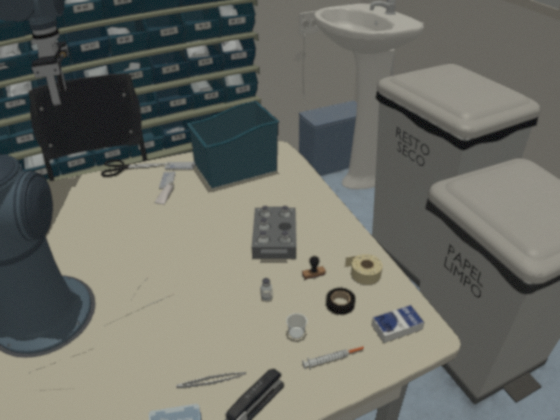

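The top view shows the rack at about (301,209), with the empty dark hole near (305,201). The grey-capped stray stands near (364,247) and the dosing cup at (406,243). In the scene view the stray is at (266,289) and the dark hole near (285,227).

Run:
```python
from h import *
t=optics.read_camera('top');s=optics.read_camera('scene')
a=cv2.resize(t['image'][170:262,255:425],None,fx=4,fy=4,interpolation=cv2.INTER_CUBIC)
b=cv2.resize(s['image'][195:310,235:345],None,fx=5,fy=5,interpolation=cv2.INTER_CUBIC)
cv2.imwrite('pics/t2.png',a[:,:,::-1]);cv2.imwrite('pics/s2.png',b[:,:,::-1])
g=cv2.cvtColor(t['image'],cv2.COLOR_RGB2GRAY)
hsv=cv2.cvtColor(t['image'],cv2.COLOR_RGB2HSV)
for nm,m,box in(('dark',g<50,(270,175,340,245)),('rack',hsv[...,1]<60,(260,172,342,245)),('stray',hsv[...,1]<70,(352,236,378,258))):
    x0,y0,x1,y1=box;mm=np.ascontiguousarray(m[y0:y1,x0:x1]).astype(np.uint8)
    n,l,st,ce=cv2.connectedComponentsWithStats(mm)
    for i in range(1,n):
        if st[i,4]>12:print(nm,st[i],ce[i]+[x0,y0])
    if nm=='rack':
        cn=max(cv2.findContours(mm,0,2)[0],key=cv2.contourArea);r=cv2.minAreaRect(cn);print(r)
print(depthpt(t,[(305,201),(364,247),(301,209),(311,210),(340,280)]).round(4))
```

```text
dark [30 22  9 10 60] [304.11666667 202.08333333]
rack [   0    0   82   73 5982] [300.49548646 208.00351053]
((40.5, 36.0), (72.0, 81.0), 90.0)
stray [  0   0  26  22 572] [364.5 246.5]
[[ 0.5676 -0.0081  0.0099]
 [ 0.4442 -0.1579  0.0463]
 [ 0.5442  0.0034  0.0386]
 [ 0.5415 -0.0227  0.0367]
 [ 0.3564 -0.0997 -0.0022]]
```

View pics/t2.png

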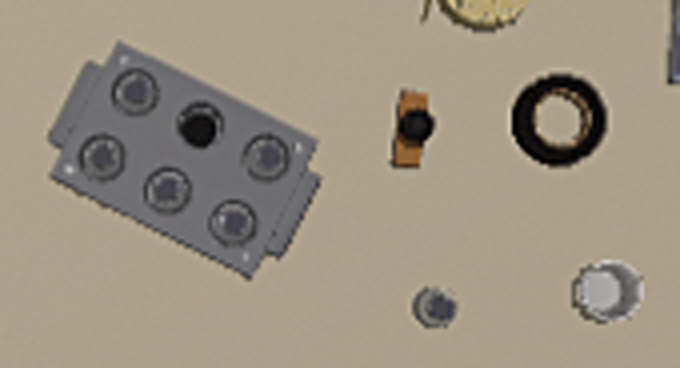

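View pics/s2.png

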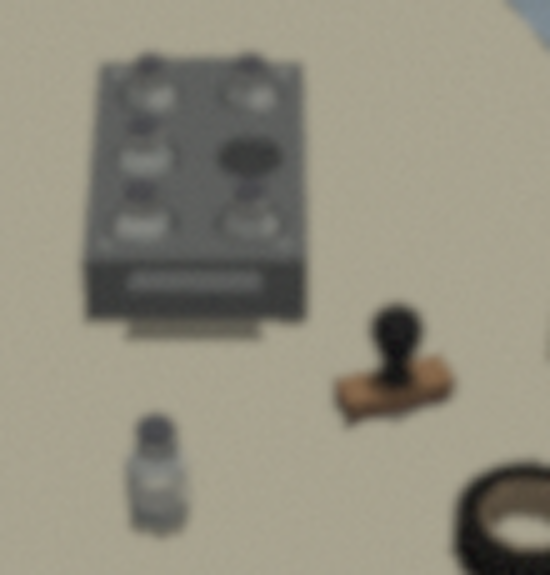

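```bash
cat > m.py <<'E'
from h import *
def tri(cs,ps):
    A=np.zeros((3,3));b=np.zeros(3)
    for c,p in zip(cs,ps):
        d=(rays(c,[p])@rot(c['orientation']).T)[0];d/=np.linalg.norm(d);M=np.eye(3)-np.outer(d,d);A+=M;b+=M@np.array(c['position'])
    return np.linalg.solve(A,b)
E
python3 - <<'E'
from m import *
t=optics.read_camera('top');s=optics.read_camera('scene')
P={'hole':((305,200.6),(284.6,226),.035),'stray':((364.6,246.1),(265.8,280.6),.049)}
for k,(a,b,z) in P.items(): print(k,tri([t,s],[a,b]).round(4),onplane(t,[a],z).round(4),onplane(s,[b],z).round(4))
r=R.from_rotvec(telemetry.get_state()['orientation']).as_matrix();print(r.round(3))
p=telemetry.get_state()['tcp_pos']
for q in([.40,.25,.224],[.567,-.0085,.22]):print((r.T@(np.array(q)-p)).round(4));p=np.array(q)
print(onplane(t,[(202,150),(202,235),(132,150)],.159).round(3))
E
```

```text
hole [ 0.5665 -0.0074  0.0345] [[ 0.5664 -0.0073  0.035 ]] [[ 0.5663 -0.008   0.035 ]]
stray [ 0.4467 -0.1598  0.0445] [[ 0.4465 -0.159   0.049 ]] [[ 0.4451 -0.1641  0.049 ]]
[[-0.969  0.248 -0.   ]
 [ 0.248  0.969 -0.001]
 [ 0.    -0.001 -1.   ]]
[-3.255e-01 -3.084e-01  1.000e-04]
[-0.2259 -0.209   0.0041]
[[0.679 0.241 0.159]
 [0.476 0.24  0.159]
 [0.681 0.411 0.159]]
```

```bash
python3 -m crank '[{"claw":-1,"x":-0.025,"y":-0.0237},{"claw":-1,"x":-0.025,"y":-0.0237},{"claw":-1,"x":-0.025,"y":-0.0237},{"claw":-1,"x":-0.025,"y":-0.0237},{"claw":-1,"x":-0.025,"y":-0.0237},{"claw":-1,"x":-0.025,"y":-0.0237},{"claw":-1,"x":-0.025,"y":-0.0237},{"claw":-1,"x":-0.025,"y":-0.0237}]' 5
python3 -m crank '[{"claw":-1,"x":-0.025,"y":-0.0237},{"claw":-1,"x":-0.025,"y":-0.0237},{"claw":-1,"x":-0.025,"y":-0.0237},{"claw":-1,"x":-0.025,"y":-0.0237},{"claw":-1,"x":-0.025,"y":-0.0237},{"claw":-1},{"claw":-1}]'
cat > d.py <<'E'
import sys
from h import *
s=telemetry.get_state();r=rot(s['orientation'])
print(s['time_s'],np.round(s['tcp_pos'],4),'q',np.round(s['q'],2),'grip',s['grip_width'],'need',(r.T@(np.array([float(v) for v in sys.argv[1:4]])-s['tcp_pos'])).round(4),'zaxis',r[:,2].round(4))
E
python3 d.py .5663 -.0075 .2
```

```text
0.3 [0.1612 0.6295 0.2239] q [ 1.15  0.25  1.56  0.    1.34 -0.17] grip 0.09371556128964355 need [-0.5505 -0.5165  0.0242] zaxis [-3.e-04 -6.e-04 -1.e+00]schema error: expected keys claw, x, y, z, wx, wy, wz
schema error: expected keys claw, x, y, z, wx, wy, wz
```

```bash
python3 -m crank '[{"claw":-1,"x":-0.025,"y":-0.0237,"z":0,"wx":0,"wy":0,"wz":0},{"claw":-1,"x":-0.025,"y":-0.0237,"z":0,"wx":0,"wy":0,"wz":0},{"claw":-1,"x":-0.025,"y":-0.0237,"z":0,"wx":0,"wy":0,"wz":0},{"claw":-1,"x":-0.025,"y":-0.0237,"z":0,"wx":0,"wy":0,"wz":0},{"claw":-1,"x":-0.025,"y":-0.0237,"z":0,"wx":0,"wy":0,"wz":0},{"claw":-1,"x":-0.025,"y":-0.0237,"z":0,"wx":0,"wy":0,"wz":0},{"claw":-1,"x":-0.025,"y":-0.0237,"z":0,"wx":0,"wy":0,"wz":0},{"claw":-1,"x":-0.025,"y":-0.0237,"z":0,"wx":0,"wy":0,"wz":0}]' 5
python3 -m crank '[{"claw":-1,"x":-0.025,"y":-0.0237,"z":0,"wx":0,"wy":0,"wz":0},{"claw":-1,"x":-0.025,"y":-0.0237,"z":0,"wx":0,"wy":0,"wz":0},{"claw":-1,"x":-0.025,"y":-0.0237,"z":0,"wx":0,"wy":0,"wz":0},{"claw":-1,"x":-0.025,"y":-0.0237,"z":0,"wx":0,"wy":0,"wz":0},{"claw":-1,"x":-0.025,"y":-0.0237,"z":0,"wx":0,"wy":0,"wz":0},{"claw":-1,"x":0,"y":0,"z":0,"wx":0,"wy":0,"wz":0},{"claw":-1,"x":0,"y":0,"z":0,"wx":0,"wy":0,"wz":0}]'
python3 d.py .5663 -.0075 .2
```

```text
time_s: 0.97
tcp_pos: [0.3085, 0.3949, 0.2243]
orientation: [0.392, 3.117, 0.0]
wrist_force: [0.1, 0.1, -0.4]
grip_width: 0.0439
gripper_force: 0.0
time_s: 1.55
tcp_pos: [0.4003, 0.2496, 0.2243]
orientation: [-0.398, -3.116, -0.001]
wrist_force: [-0.9, 0.3, 0.4]
grip_width: 0.0008
gripper_force: 0.0
1.55 [0.4003 0.2496 0.2243] q [ 0.32 -0.19  2.    0.    1.33 -1.  ] grip 0.000783930816781793 need [-0.2253 -0.2071  0.0243] zaxis [ 0.e+00  3.e-04 -1.e+00]
```

```bash
python3 -m crank '[{"claw":-1,"x":-0.028,"y":-0.026,"z":0,"wx":0,"wy":0,"wz":0},{"claw":-1,"x":-0.028,"y":-0.026,"z":0,"wx":0,"wy":0,"wz":0},{"claw":-1,"x":-0.028,"y":-0.026,"z":0,"wx":0,"wy":0,"wz":0},{"claw":-1,"x":-0.028,"y":-0.026,"z":0,"wx":0,"wy":0,"wz":0},{"claw":-1,"x":-0.028,"y":-0.026,"z":0,"wx":0,"wy":0,"wz":0},{"claw":-1,"x":-0.028,"y":-0.026,"z":0,"wx":0,"wy":0,"wz":0},{"claw":-1,"x":-0.028,"y":-0.026,"z":0,"wx":0,"wy":0,"wz":0},{"claw":-1,"x":-0.029,"y":-0.025,"z":0,"wx":0,"wy":0,"wz":0}]'
python3 -m crank '[{"claw":-1,"x":0,"y":0,"z":0,"wx":0,"wy":0,"wz":0},{"claw":-1,"x":0,"y":0,"z":0,"wx":0,"wy":0,"wz":0}]' >/dev/null
python3 d.py .5663 -.0075 .088
cat > w.py <<'E'
import sys,pickle
from h import *
s=telemetry.get_state();c=optics.read_camera('wrist')
T=np.eye(4);T[:3,:3]=rot(s['orientation']);T[:3,3]=s['tcp_pos'];W=T@np.array(c['mount'])
c['position']=W[:3,3];c['orientation']=W[:3,:3]
pickle.dump(c,open(f'{sys.argv[1]}.pkl','wb'));cv2.imwrite(f'pics/{sys.argv[1]}.png',c['image'][:,:,::-1])
E
python3 w.py w1
```

```text
time_s: 2.22
tcp_pos: [0.5669, -0.0057, 0.2242]
orientation: [-0.39, -3.117, -0.001]
wrist_force: [0.8, 0.8, -0.7]
grip_width: 0.0
gripper_force: 0.0
2.3833 [ 0.5668 -0.0055  0.2238] q [-0.21  0.05  1.77  0.    1.32 -1.53] grip 0.00041274594028348617 need [-0.0002 -0.0021  0.1358] zaxis [-9.e-04  7.e-04 -1.e+00]
```

View pics/w1.png

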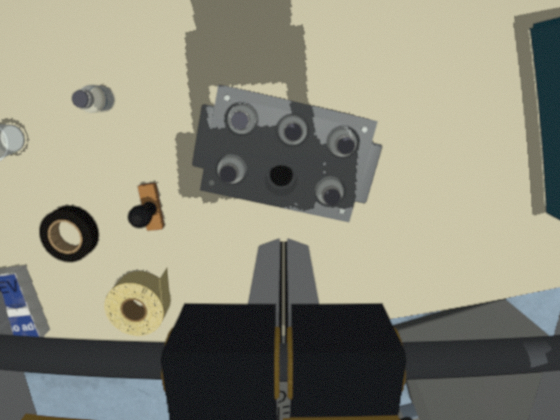

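The wrist view shows the rack with its empty dark hole at about (281,176). The stray's cap is at about (82,99).

Run:
```python
from m import *;import pickle
c=pickle.load(open('w1.pkl','rb'))
g=cv2.cvtColor(c['image'],cv2.COLOR_RGB2GRAY)
n,l,st,ce=cv2.connectedComponentsWithStats((g[150:205,255:310]<25).astype(np.uint8))
for i in range(1,n):
    if st[i,4]>40: print(st[i],ce[i]+[255,150])
print(onplane(c,[(281,176)],.035).round(4),onplane(c,[(82,99)],.049).round(4))
t=optics.read_camera('top');s=optics.read_camera('scene')
print(tri([t,c],[(305,200.6),(281,176)]).round(4),tri([t,c],[(364.6,246.1),(82,99)]).round(4))
```

```text
[ 16  16  21  19 304] [280.74013158 175.14473684]
[[ 0.5608 -0.0062  0.035 ]] [[ 0.4458 -0.1586  0.049 ]]
[ 0.5707 -0.0089 -0.0137] [ 0.4462 -0.159   0.0487]
```

Run:
```python
from m import *;import pickle
c=pickle.load(open('w1.pkl','rb'))
p=onplane(c,[(240,120),(292,130),(343,141),(228,172),(331,192),(281,176)],.055)[:,:2]
print(p.round(4),'mid row',((p[3]+p[4])/2).round(4),'affine',(p[1]+(p[3]-p[0]+p[4]-p[2])/2).round(4))
print('pad',onplane(c,[(280.7,175.1)],.006).round(4))
t=optics.read_camera('top')
T=lambda X,Y:(255+(X+.5)/4-.5,170+(Y+.5)/4-.5)
q=onplane(t,[T(135,91),T(267,157),T(101,158),T(168,190),T(233,222),T(200,126)],.035)[:,:2]
print(q.round(4),((q[0]+q[1])/2).round(4))
```

```text
[[ 0.5005 -0.0268]
 [ 0.5199  0.0143]
 [ 0.5401  0.055 ]
 [ 0.5415 -0.0497]
 [ 0.5822  0.0349]
 [ 0.5568 -0.005 ]] mid row [ 0.5618 -0.0074] affine [ 0.5615 -0.0072]
pad [[ 0.5657 -0.0079  0.006 ]]
[[ 0.5884  0.0361]
 [ 0.5443 -0.05  ]
 [ 0.5445  0.0587]
 [ 0.5232  0.015 ]
 [ 0.502  -0.0273]
 [ 0.565  -0.0063]] [ 0.5664 -0.0069]
```

```bash
python3 -m crank '[{"claw":-1,"x":0.0013,"y":-0.0023,"z":0.025,"wx":0,"wy":0,"wz":0},{"claw":-1,"x":0,"y":0,"z":0.025,"wx":0,"wy":0,"wz":0},{"claw":-1,"x":0,"y":0,"z":0.025,"wx":0,"wy":0,"wz":0},{"claw":-1,"x":0,"y":0,"z":0.025,"wx":0,"wy":0,"wz":0},{"claw":-1,"x":0,"y":0,"z":0.02,"wx":0,"wy":0,"wz":0},{"claw":-1,"x":0,"y":0,"z":0.016,"wx":0,"wy":0,"wz":0},{"claw":-1,"x":0,"y":0,"z":0,"wx":0,"wy":0,"wz":0},{"claw":-1,"x":0,"y":0,"z":0,"wx":0,"wy":0,"wz":0}]'
python3 d.py .565 -.0074 .087
python3 - <<'E'
from h import *
s=optics.read_camera('scene')
b=cv2.resize(s['image'][150:310,215:375],None,fx=3.6,fy=3.6,interpolation=cv2.INTER_CUBIC);cv2.imwrite('pics/s3.png',b[:,:,::-1])
E
```

```text
time_s: 3.25
tcp_pos: [0.5637, -0.0065, 0.088]
orientation: [-0.39, -3.116, -0.0]
wrist_force: [0.0, -0.3, 0.2]
grip_width: 0.0005
gripper_force: 0.0
3.25 [ 0.5637 -0.0065  0.088 ] q [-0.21  0.21  1.87  0.    1.06 -1.53] grip 0.0004539160323661593 need [-0.0015 -0.0005  0.001 ] zaxis [-1.5e-03  4.0e-04 -1.0e+00]
```

View pics/s3.png

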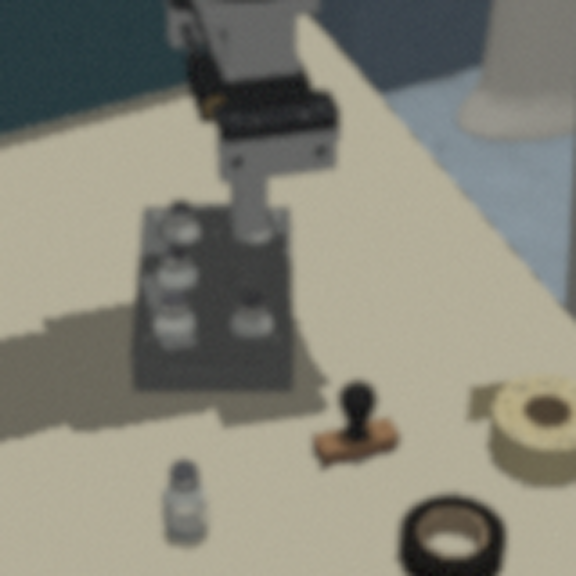

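The fingertips end near (250,237) in this crop, clear of everything and above the empty hole at about (250,275). I'll nudge slightly, then hold for about 3 s.

```bash
python3 -m crank '[{"claw":-1,"x":-0.0015,"y":-0.0005,"z":0.001,"wx":0,"wy":0,"wz":0},{"claw":-1,"x":0,"y":0,"z":0,"wx":0,"wy":0,"wz":0},{"claw":-1,"x":0,"y":0,"z":0,"wx":0,"wy":0,"wz":0},{"claw":-1,"x":0,"y":0,"z":0,"wx":0,"wy":0,"wz":0},{"claw":-1,"x":0,"y":0,"z":0,"wx":0,"wy":0,"wz":0},{"claw":-1,"x":0,"y":0,"z":0,"wx":0,"wy":0,"wz":0},{"claw":-1,"x":0,"y":0,"z":0,"wx":0,"wy":0,"wz":0},{"claw":-1,"x":0,"y":0,"z":0,"wx":0,"wy":0,"wz":0}]'
python3 -m crank '[{"claw":-1,"x":0,"y":0,"z":0,"wx":0,"wy":0,"wz":0},{"claw":-1,"x":0,"y":0,"z":0,"wx":0,"wy":0,"wz":0},{"claw":-1,"x":0,"y":0,"z":0,"wx":0,"wy":0,"wz":0},{"claw":-1,"x":0,"y":0,"z":0,"wx":0,"wy":0,"wz":0},{"claw":-1,"x":0,"y":0,"z":0,"wx":0,"wy":0,"wz":0},{"claw":-1,"x":0,"y":0,"z":0,"wx":0,"wy":0,"wz":0},{"claw":-1,"x":0,"y":0,"z":0,"wx":0,"wy":0,"wz":0},{"claw":-1,"x":0,"y":0,"z":0,"wx":0,"wy":0,"wz":0}]' >/dev/null
python3 -m crank '[{"claw":-1,"x":0,"y":0,"z":0,"wx":0,"wy":0,"wz":0},{"claw":-1,"x":0,"y":0,"z":0,"wx":0,"wy":0,"wz":0},{"claw":-1,"x":0,"y":0,"z":0,"wx":0,"wy":0,"wz":0},{"claw":-1,"x":0,"y":0,"z":0,"wx":0,"wy":0,"wz":0},{"claw":-1,"x":0,"y":0,"z":0,"wx":0,"wy":0,"wz":0},{"claw":-1,"x":0,"y":0,"z":0,"wx":0,"wy":0,"wz":0},{"claw":-1,"x":0,"y":0,"z":0,"wx":0,"wy":0,"wz":0},{"claw":-1,"x":0,"y":0,"z":0,"wx":0,"wy":0,"wz":0}]' >/dev/null
python3 -m crank '[{"claw":-1,"x":0,"y":0,"z":0,"wx":0,"wy":0,"wz":0},{"claw":-1,"x":0,"y":0,"z":0,"wx":0,"wy":0,"wz":0},{"claw":-1,"x":0,"y":0,"z":0,"wx":0,"wy":0,"wz":0},{"claw":-1,"x":0,"y":0,"z":0,"wx":0,"wy":0,"wz":0},{"claw":-1,"x":0,"y":0,"z":0,"wx":0,"wy":0,"wz":0},{"claw":-1,"x":0,"y":0,"z":0,"wx":0,"wy":0,"wz":0},{"claw":-1,"x":0,"y":0,"z":0,"wx":0,"wy":0,"wz":0},{"claw":-1,"x":0,"y":0,"z":0,"wx":0,"wy":0,"wz":0}]' >/dev/null
python3 -m crank '[{"claw":-1,"x":0,"y":0,"z":0,"wx":0,"wy":0,"wz":0},{"claw":-1,"x":0,"y":0,"z":0,"wx":0,"wy":0,"wz":0},{"claw":-1,"x":0,"y":0,"z":0,"wx":0,"wy":0,"wz":0},{"claw":-1,"x":0,"y":0,"z":0,"wx":0,"wy":0,"wz":0},{"claw":-1,"x":0,"y":0,"z":0,"wx":0,"wy":0,"wz":0},{"claw":-1,"x":0,"y":0,"z":0,"wx":0,"wy":0,"wz":0},{"claw":-1,"x":0,"y":0,"z":0,"wx":0,"wy":0,"wz":0},{"claw":-1,"x":0,"y":0,"z":0,"wx":0,"wy":0,"wz":0}]'
python3 d.py .4462 -.1595 .098
```

```text
time_s: 3.97
tcp_pos: [0.5657, -0.0086, 0.0872]
orientation: [-0.393, -3.117, 0.0]
wrist_force: [0.4, 0.1, -0.2]
grip_width: 0.0004
gripper_force: 0.0
time_s: 6.63
tcp_pos: [0.5658, -0.0086, 0.0873]
orientation: [0.393, 3.117, -0.0]
wrist_force: [0.1, -0.7, 0.3]
grip_width: 0.0004
gripper_force: 0.0
6.6333 [ 0.5658 -0.0086  0.0873] q [-0.22  0.22  1.86 -0.    1.06 -1.54] grip 0.0004488811623174604 need [ 0.0784 -0.1759 -0.0107] zaxis [-0. -0. -1.]
```

```bash
python3 -m crank '[{"claw":-1,"x":0,"y":0,"z":-0.03,"wx":0,"wy":0,"wz":0},{"claw":-1,"x":0,"y":0,"z":-0.03,"wx":0,"wy":0,"wz":0},{"claw":-1,"x":0,"y":0,"z":-0.03,"wx":0,"wy":0,"wz":0},{"claw":-1,"x":0.013,"y":-0.029,"z":0,"wx":0,"wy":0,"wz":0},{"claw":-1,"x":0.013,"y":-0.029,"z":0,"wx":0,"wy":0,"wz":0},{"claw":-1,"x":0.013,"y":-0.029,"z":0,"wx":0,"wy":0,"wz":0},{"claw":-1,"x":0.013,"y":-0.029,"z":0,"wx":0,"wy":0,"wz":0},{"claw":-1,"x":0.013,"y":-0.029,"z":0,"wx":0,"wy":0,"wz":0}]'
python3 -m crank '[{"claw":-1,"x":0.013,"y":-0.031,"z":0,"wx":0,"wy":0,"wz":0},{"claw":-1,"x":0,"y":0,"z":0.02,"wx":0,"wy":0,"wz":0},{"claw":-1,"x":0,"y":0,"z":0,"wx":0,"wy":0,"wz":0},{"claw":-1,"x":0,"y":0,"z":0,"wx":0,"wy":0,"wz":0}]'
python3 d.py .4462 -.1595 .098; python3 w.py w2
```

```text
time_s: 7.3
tcp_pos: [0.4658, -0.1337, 0.1774]
orientation: [0.392, 3.117, -0.0]
wrist_force: [-0.3, 0.2, -0.6]
grip_width: 0.0008
gripper_force: 0.0
time_s: 7.63
tcp_pos: [0.4458, -0.1594, 0.1566]
orientation: [-0.394, -3.115, -0.002]
wrist_force: [0.2, 0.4, 0.3]
grip_width: 0.0005
gripper_force: 0.0
7.6333 [ 0.4458 -0.1594  0.1566] q [-0.58 -0.1   2.05  0.    1.19 -1.9 ] grip 0.0005283390318339147 need [-0.0005 -0.0001  0.0586] zaxis [-0.0018  0.0014 -1.    ]
```

View pics/w2.png

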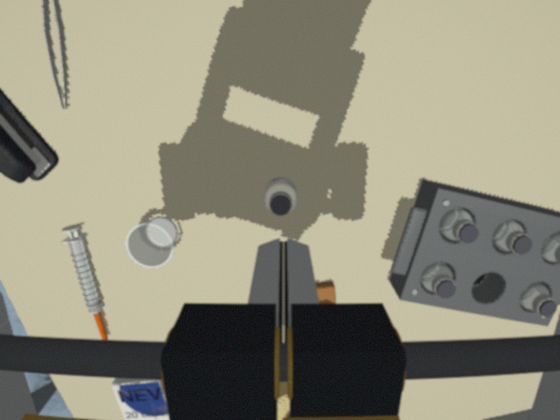

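The cap top is at about (281,203), directly ahead of the fingertip line, and the empty hole's mouth is at about (489,288).

```bash
python3 - <<'E'
from m import *;import pickle
c=pickle.load(open('w2.pkl','rb'));t=optics.read_camera('top')
print(onplane(c,[(281,203)],.049).round(4),onplane(c,[(489,288)],.035).round(4),tri([t,c],[(364.6,246.1),(281,203)]).round(4))
E
python3 -m crank '[{"claw":-1,"x":0,"y":0,"z":0.02,"wx":0,"wy":0,"wz":0},{"claw":-1,"x":0,"y":0,"z":0.02,"wx":0,"wy":0,"wz":0},{"claw":-1,"x":0,"y":0,"z":0.0183,"wx":0,"wy":0,"wz":0},{"claw":-1,"x":0,"y":0,"z":0,"wx":0,"wy":0,"wz":0},{"claw":-1,"x":0,"y":0,"z":0,"wx":0,"wy":0,"wz":0},{"claw":-1,"x":0,"y":0,"z":0,"wx":0,"wy":0,"wz":0}]'
python3 d.py .4462 -.1595 .098
```

```text
[[ 0.4431 -0.1603  0.049 ]] [[ 0.5654 -0.0069  0.035 ]] [ 0.4465 -0.1611  0.0364]
time_s: 8.23
tcp_pos: [0.4477, -0.1598, 0.1004]
orientation: [0.391, 3.115, -0.001]
wrist_force: [-0.6, 0.4, 0.9]
grip_width: 0.0004
gripper_force: 0.0
8.2333 [ 0.4477 -0.1598  0.1004] q [-0.58 -0.01  2.09 -0.    1.07 -1.9 ] grip 0.0003822659898316728 need [ 0.0015 -0.      0.0024] zaxis [ 0.0017 -0.0011 -1.    ]
```

The hole position is confirmed at (0.565, -0.007). I'll apply a small correction towards (0.445, -0.160), then hold.

```bash
python3 -m crank '[{"claw":-1,"x":0.0022,"y":-0.0006,"z":0.001,"wx":0,"wy":0,"wz":0},{"claw":-1,"x":0,"y":0,"z":0,"wx":0,"wy":0,"wz":0},{"claw":-1,"x":0,"y":0,"z":0,"wx":0,"wy":0,"wz":0},{"claw":-1,"x":0,"y":0,"z":0,"wx":0,"wy":0,"wz":0},{"claw":-1,"x":0,"y":0,"z":0,"wx":0,"wy":0,"wz":0},{"claw":-1,"x":0,"y":0,"z":0,"wx":0,"wy":0,"wz":0},{"claw":-1,"x":0,"y":0,"z":0,"wx":0,"wy":0,"wz":0},{"claw":-1,"x":0,"y":0,"z":0,"wx":0,"wy":0,"wz":0}]'
python3 -m crank '[{"claw":-1,"x":0,"y":0,"z":0,"wx":0,"wy":0,"wz":0},{"claw":-1,"x":0,"y":0,"z":0,"wx":0,"wy":0,"wz":0},{"claw":-1,"x":0,"y":0,"z":0,"wx":0,"wy":0,"wz":0},{"claw":-1,"x":0,"y":0,"z":0,"wx":0,"wy":0,"wz":0},{"claw":-1,"x":0,"y":0,"z":0,"wx":0,"wy":0,"wz":0},{"claw":-1,"x":0,"y":0,"z":0,"wx":0,"wy":0,"wz":0},{"claw":-1,"x":0,"y":0,"z":0,"wx":0,"wy":0,"wz":0},{"claw":-1,"x":0,"y":0,"z":0,"wx":0,"wy":0,"wz":0}]' >/dev/null
python3 -m crank '[{"claw":-1,"x":0,"y":0,"z":0,"wx":0,"wy":0,"wz":0},{"claw":-1,"x":0,"y":0,"z":0,"wx":0,"wy":0,"wz":0},{"claw":-1,"x":0,"y":0,"z":0,"wx":0,"wy":0,"wz":0},{"claw":-1,"x":0,"y":0,"z":0,"wx":0,"wy":0,"wz":0},{"claw":-1,"x":0,"y":0,"z":0,"wx":0,"wy":0,"wz":0},{"claw":-1,"x":0,"y":0,"z":0,"wx":0,"wy":0,"wz":0},{"claw":-1,"x":0,"y":0,"z":0,"wx":0,"wy":0,"wz":0},{"claw":-1,"x":0,"y":0,"z":0,"wx":0,"wy":0,"wz":0}]' >/dev/null
python3 -m crank '[{"claw":-1,"x":0,"y":0,"z":0,"wx":0,"wy":0,"wz":0},{"claw":-1,"x":0,"y":0,"z":0,"wx":0,"wy":0,"wz":0},{"claw":-1,"x":0,"y":0,"z":0,"wx":0,"wy":0,"wz":0},{"claw":-1,"x":0,"y":0,"z":0,"wx":0,"wy":0,"wz":0},{"claw":-1,"x":0,"y":0,"z":0,"wx":0,"wy":0,"wz":0},{"claw":-1,"x":0,"y":0,"z":0,"wx":0,"wy":0,"wz":0},{"claw":-1,"x":0,"y":0,"z":0,"wx":0,"wy":0,"wz":0},{"claw":-1,"x":0,"y":0,"z":0,"wx":0,"wy":0,"wz":0}]' >/dev/null
python3 -m crank '[{"claw":-1,"x":0,"y":0,"z":0,"wx":0,"wy":0,"wz":0},{"claw":-1,"x":0,"y":0,"z":0,"wx":0,"wy":0,"wz":0},{"claw":-1,"x":0,"y":0,"z":0,"wx":0,"wy":0,"wz":0},{"claw":-1,"x":0,"y":0,"z":0,"wx":0,"wy":0,"wz":0},{"claw":-1,"x":0,"y":0,"z":0,"wx":0,"wy":0,"wz":0},{"claw":-1,"x":0,"y":0,"z":0,"wx":0,"wy":0,"wz":0},{"claw":-1,"x":0,"y":0,"z":0,"wx":0,"wy":0,"wz":0},{"claw":-1,"x":0,"y":0,"z":0,"wx":0,"wy":0,"wz":0}]'
python3 d.py .445 -.160 .098
python3 - <<'E'
from h import *
s=optics.read_camera('scene')
b=cv2.resize(s['image'][150:310,215:375],None,fx=3.6,fy=3.6,interpolation=cv2.INTER_CUBIC);cv2.imwrite('pics/s4.png',b[:,:,::-1])
E
```

```text
time_s: 8.9
tcp_pos: [0.4443, -0.1598, 0.098]
orientation: [-0.393, -3.117, -0.0]
wrist_force: [0.4, -0.3, 0.2]
grip_width: 0.0006
gripper_force: 0.0
time_s: 11.57
tcp_pos: [0.4443, -0.1597, 0.098]
orientation: [0.393, 3.117, 0.0]
wrist_force: [0.1, -0.6, 0.4]
grip_width: 0.0005
gripper_force: 0.0
11.5667 [ 0.4443 -0.1597  0.098 ] q [-0.59 -0.02  2.09  0.    1.06 -1.91] grip 0.0005051223339623983 need [-0.0008 -0.0001 -0.    ] zaxis [ 0.  0. -1.]
```

View pics/s4.png

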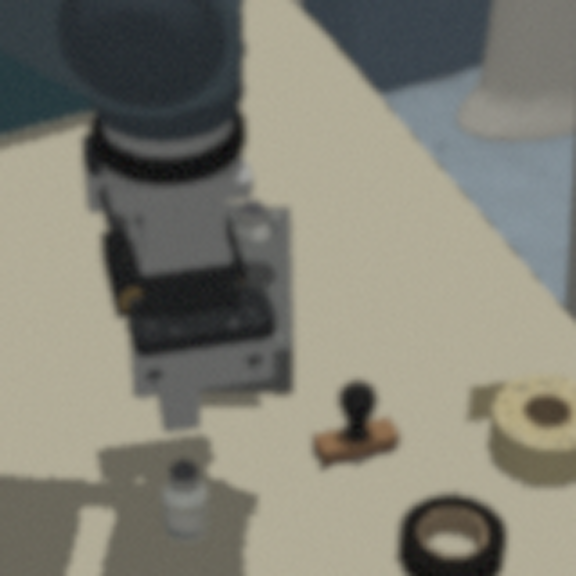

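The fingertips at (180,428) point straight down at the cap at (183,470), with a clear gap and nothing disturbed. Both holds lasted more than 2.5 s.

```bash
python3 -c "
from rig import job
print(job.sign_off())"
```

```text
the job is handed in; nothing more can be done
None
```

The job is handed in: the gripper pointed at the empty hole and then at the stray vial's cap, each for over 2.5 s from about 3 cm above, and finished over the vial at about 12 s, with no contact seen.

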